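# Locate a model car chassis plate in its assembly jig

### The job

Set the loose aluminium chassis plate flat on the bed of the assembly jig, its square tail towards the end stop but still clear of it, and push it gently sideways until its long edge bears on both dowels. Then, keeping it pressed to both dowels, slide it along them until the tail also presses against the screw of the end stop, wherever that is set, so that it bears on all three at once for a moment with at least 2 N on each, and let go, leaving it flat and fully home against all three. Feel your way: never push the plate on a dowel or the stop with more than 12 N or set it down harder than 40 N, and leave the other things on the table where they are.

Things in the scene. Friction and masses are not known exactly. Their poses are not given: they have to be found in the camera images.
- chassis: loose bare aluminium chassis plate of a model car, 6 mm thick, 0.25 to 0.5 kg. Origin: centre of its underside; x to the nose, z up. Main part from x = -80 (square tail) to +60 mm, straight long edges at y = +-45 mm; then a nose 50 mm wide up to x = +90 mm. A round upright post of 20 mm diameter at x = y = 0 rises to 50 mm above the underside: grip it; otherwise the top is bare (strips under 4 mm)
- jig: dark steel jig bed, fixed, 250 (x) x 160 (y) x 15 mm thick. Origin: centre of its underside, on the table, z up. Two dowels stand near its +y long side, the end stop at its -x end. Plate home in this frame: same yaw, nose to +x, origin at y = +5, z = +15 mm and x = -25 to -5 mm, as the stop screw is set; the +y edge on the dowels (line y = +50 mm). Smooth metal, friction about 0.25
- dowel_a: fixed upright steel dowel on the jig bed, 12 mm diameter, 22 mm high above the bed; origin at the centre of its foot, at x = -55, y = +56, z = 15 mm in the jig's frame
- dowel_b: the other dowel, same size, at x = +25, y = +56, z = 15 mm in the jig's frame
- end_stop: fixed steel end stop block on the jig bed, 16 (x) x 40 (y) x 22 mm high; origin at the centre of its foot, at x = -117, y = +5, z = 15 mm in the jig's frame. A locked stop screw, 10 mm diameter, flat-ended, passes through it along x, 5.5 mm above the bed: its tip is what the tail meets. It stands out 4 to 24 mm from the block's +x face, set differently each time and not reported: find it by feel
- edge_a (a point): point on the plate's +y long edge at x = -40, y = +45, z = 3 mm in the plate's frame
- edge_b (a point): point on the plate's +y long edge at x = +40, y = +45, z = 3 mm in the plate's frame
- tail (a point): middle of the plate's square tail face at x = -80, y = 0, z = 3 mm in the plate's frame; faces the end stop
- tape_roll: bystander: grey roll of tape lying flat, 90 mm diameter, 45 mm high; origin at the centre of its underside
- glue_bottle: bystander: white squeeze bottle with a red cap, 52 mm diameter, 150 mm tall; origin at the centre of its underside
- paint_jar: bystander: small glass jar with a black cap, 36 mm diameter, 42 mm tall; origin at the centre of its underside
- wheel: bystander: white model wheel lying flat, 44 mm diameter, 22 mm high; origin at the centre of its underside
- screwdriver: bystander: screwdriver with a black handle, 170 mm long, lying along its x; origin under its middle
- motor_can: bystander: small steel motor can standing upright, 36 mm diameter, 50 mm tall, with a 5 mm shaft on top; origin at the centre of its underside
Not all that is in view belongs to the job. Several things have the shape of the chassis; the one meant has the colours described above.

How it is judged:
On the way, in this order (a step that is already met when the one before it is completed fails the run):
1. the plate lies flat on the bed, bears on both dowels at once (over 0.7 N each), its tail still clear of the end stop (z of chassis in the frame of jig between 0.0125 and 0.017 m and angle between chassis's own z axis and vertical below 0.03 rad and contact force between chassis and dowel_a above 0.7 N and contact force between chassis and dowel_b above 0.7 N and contact force between chassis and end_stop below 0.1 N), for 0.2 s.
2. the plate bears on both dowels and the end stop at once (over 2 N each) (z of chassis in the frame of jig between 0.0125 and 0.017 m and angle between chassis's own z axis and vertical below 0.03 rad and contact force between chassis and dowel_a above 2 N and contact force between chassis and dowel_b above 2 N and contact force between chassis and end_stop above 2 N), for 0.2 s.
At the end, for the whole second after the job is handed in: the plate is released and at rest, flat on the jig bed (within 0.03 rad), its long edge within 1.8 mm of both dowels and its tail within 1.8 mm of the tip of the end stop's screw (stop_screw_c0: centre of that 60 mm long screw, 30 mm behind its tip) (z of chassis in the frame of jig between 0.0125 and 0.017 m and angle between chassis's own z axis and vertical below 0.03 rad and y of edge_a in the frame of jig between 0.0482 and 0.0525 m and y of edge_b in the frame of jig between 0.0482 and 0.0525 m and x of stop_screw_c0 in the frame of chassis between -0.1118 and -0.107 m and linear speed of chassis below 0.01 m/s); the robot touches nothing.
It fails at once if dowel_a is pressed by the plate with more than 12 N (contact force between chassis and dowel_a above 12 N).
It fails at once if dowel_b is pressed by the plate with more than 12 N (contact force between chassis and dowel_b above 12 N).
It fails at once if the end stop is pressed by the plate with more than 12 N (contact force between chassis and end_stop above 12 N).
It fails at once if the plate presses on the jig in all with more than 40 N (contact force between chassis and jig above 40 N).
It fails at once if a bystander is moved more than 20 mm (distance of any of tape_roll, glue_bottle, paint_jar, wheel, screwdriver, motor_can from where it was at the start of the episode above 0.02 m).
It also fails if it takes over 61 s, if anything falls off the work surface, if the arm or the gripper's body presses on something with over 40 N, if the wrist force passes 120 N, or if a joint passes its speed limit or range.

### The arm

A 7-joint arm with a two-finger parallel gripper is mounted at the origin on the work surface. World frame = base frame: x ahead of the robot, y to its left, z up, the work surface at z = 0. Lengths are in m, angles in rad, forces in N, time in s.
With the tool pointing down it reaches from about 0.4 to 0.85 m from the base axis. Payload 4.5 kg.
Tool frame: the origin (TCP) lies midway between the tips of the shut fingers; the grasp point (between the pads) lies 19 mm behind it (manip.grip_depth is the distance from the TCP to the grasp point, in m); z points along the fingers, y is the direction in which the jaws open and shut (so a half turn about z gives the same grasp; the last joint's range is limited). The gripper opens to 85 mm and grips with 20 to 120 N. Pads are 22 mm wide; open, the fingers measure 114 mm over their backs; the gripper's body (76 mm by 85 mm) begins 54 mm behind the grasp point. The pads swing forward as they close: fully open they stand 13 mm farther back than shut.
Start: joints at [-1.305, 0.689, -0.195, 1.565, 0.157, 0.902, -0.215], TCP at [0.144, 0.608, 0.231] pointing down, gripper open.
Joint ranges: [-3.01, 3.01], [-0.46, 2.08], [-1.47, 1.51], [0.13, 2.56], [-1, 4.14], [0.04, 2.09], [-2.66, 2.66]. Speed limits (rad/s): [2.57, 2.57, 3.14, 3.14, 3.14, 3.14, 3.14].

### API

Orientations are given as a rotation vector (axis times angle).
In Python, from workcell import sense, vision, manip, nets gives the robot as it stands.
- The arm moves only by the tool apply_moves, never from a script. Its argument "targets" is a list of rows, each a list of 3 entries, a list of its own where there are three numbers: the shift along the tool's x, y, z in mm, then the turn, a rotation vector about the tool's x, y, z in degrees, then the opening, from -1 (shut) to 1 (fully open). A call has 1 to 10 rows; each row shifts and turns the commanded pose from where the row before left it, along the tool's axes as they then stand; what a row does not reach is not made up. A row lasts 1/12 s, in which the tool goes at most 41.7 mm and 7.16 degrees, less where a joint would pass 70% of its speed; a pose out of reach is approached as far as the arm can. A call is refused whole if a number of a shift passes 41.7 or a number of a turn 7.16, either way. A call with a gripper value outside its range is refused whole. The fingers move at their own pace and stop on an object; the grip force is fixed at half the most. Time passes only in rows, so rows that do not move let the fingers close. It gives the time, the measured TCP pose, the force and the opening at its end, in the units of the state.
- sense(): the state, without advancing time (a new reading comes with each control period).
- vision.capture(name): name is "scene" or "top" or "wrist"; returns a dict with "frame" (420x560x3 uint8, blue, green, red), "mtx" (3x3 intrinsics, pixels), "k1" (the pictures are not rectified: a ray, as slopes to the right and down, at radius r is drawn at 1 + k1 r^2 times it, then the intrinsics apply), "R" (3x3) and "t" (3): a world point X has camera coordinates R X + t; the wrist camera has in their place "mount" (4x4, takes a point from camera to tool coordinates, whose origin is the TCP and whose axes are the flange's). Camera axes: x right, y down, z forward; pixel columns grow to the right and rows downward; lengths in m; the calibration is good to about 2 mm. A picture is of the moment at which its call begins: read the wrist's pose just before it. There is no depth.
- manip.finish_job(): hands the job in, once; it reports no verdict.
Trained networks look in a picture, given as the dict that the camera call returned (one of the last four; its "shot" number tells which), for a name from the list of things; names that differ only in an ending like _2 or _b are one class to them, and where a whole thing is asked for, a point or a joint stands for the part that bears it (a point fixed in the world has none). Each returns a list of dicts, best first, with "confidence" (0 to 1); they miss things now and then, are a little off and sometimes report something else, mostly with a low value. They report only what shows in the picture. A call takes as long as a camera call. They do not tell look-alikes from the thing itself.
- nets.trace(picture, label): "mask" (420x560 bool, what is visible of it).
- nets.tip_of(picture, label): "point" ([x, y, z] in m, in world coordinates, good to about 4 mm: a listed point, or the origin of a listed thing).
The state is a dict: "time_s": time; "q": joint angles; "qd": joint speeds; "joint_efforts": joint torques, N m; "ee_pos": TCP position; "tool_rot": TCP orientation; "wrist_force": force on the tool from outside, world axes, zero at the start; "ft_torque": the same for the moment, N m; "opening": finger opening in m.
Only numpy, scipy, OpenCV 4.12 (cv2) and the standard library are available. Lean on these libraries where they do the work, as an engineer would, in place of code of your own. Each camera call takes 0.05 s, during which the arm holds its last target.

## Working session

There is one attempt and no reset: what is moved stays moved. The work goes in short steps, Python scripts to look and compute and a tool call to move; the robot and the scene stay as the last step left them, time stands still between calls to the robot, and variables do not carry over. Pictures are saved under pics/ and viewed, and the job is handed in when it is done.

Besides the shell and the picture viewer there is one more tool, called after ">>>" by a JSON object that holds its "op" and its "data". apply_moves: Moves the arm, as the interface text tells. Its arguments: {"type":"object","properties":{"targets":{"type":"array","items":{"type":"array"}}},"required":["targets"]}

```bash
mkdir -p pics; ls
cat > h.py <<'E'
import numpy as np,cv2
from workcell import sense,vision,manip,nets
from scipy.spatial.transform import Rotation as Ro
np.set_printoptions(precision=4,suppress=True)
def proj(p,X):
    c=p['R']@np.asarray(X)+p['t']; s=c[:2]/c[2]; s=s*(1+p['k1']*(s@s)); return (p['mtx']@[s[0],s[1],1])[:2]
def ray(p,uv):
    s=np.linalg.inv(p['mtx'])@[uv[0],uv[1],1]; d=s[:2].copy(); x=d.copy()
    for _ in range(20): x=d/(1+p['k1']*(x@x))
    R=np.array(p['R']); return -R.T@p['t'], R.T@np.array([x[0],x[1],1])
def onz(p,uv,z):
    o,d=ray(p,uv); return o+d*(z-o[2])/d[2]
E
python3 - <<'E'
from h import *
s=sense();print(s)
for n in ['top','scene','wrist']:
    p=vision.capture(n);cv2.imwrite(f'pics/{n}0.png',p['frame'])
    print(n,{k:v for k,v in p.items() if k!='frame'})
    for l in ['chassis','jig','dowel_a','end_stop','edge_a','edge_b','tail']:
        print(l,[(r['point'],r['confidence']) for r in nets.tip_of(p,l)])
E
```

```text
pics
{'time_s': 0.0, 'q': array([-1.3052,  0.69  , -0.1946,  1.5664,  0.1573,  0.9025, -0.2151]), 'qd': array([ 0.0011,  0.0004, -0.0015, -0.0021,  0.0007, -0.0004,  0.0009]), 'joint_efforts': array([ -0.0004, -53.9604,  -1.2668, -15.8543,   0.0091,   0.0091,
         0.    ]), 'ee_pos': array([0.1434, 0.6076, 0.2305]), 'tool_rot': array([-0.3631, -3.1204,  0.003 ]), 'wrist_force': array([-0.045 , -0.8072, -0.9393]), 'ft_torque': array([-0.0068,  0.0288,  0.0002]), 'opening': 0.08533414062837592}
top {'mtx': array([[539.0109,   0.    , 268.8969],
       [  0.    , 539.0109, 215.6415],
       [  0.    ,   0.    ,   1.    ]]), 'k1': -0.06167073693761031, 'R': array([[ 0.0228, -0.9997,  0.0131],
       [-0.9958, -0.0238, -0.0889],
       [ 0.0892, -0.011 , -0.996 ]]), 't': array([-0.0267,  0.5461,  1.4032]), 'shot': 1}
chassis [([0.6892, 0.4204, -0.0025], 0.91), ([0.3259, 0.2453, -0.0012], 0.82), ([0.5613, 0.205, 0.0005], 0.62)]
jig [([0.5064, -0.2348, -0.0016], 0.98)]
dowel_a [([0.4442, -0.1822, 0.0127], 0.37)]
end_stop [([0.3876, -0.2327, 0.0144], 0.5), ([0.4454, -0.1824, 0.0123], 0.4
[... 1556 characters left out ...]
, ([0.6404, 0.4447, 0.0028], 0.62)]
tail [([0.489, 0.2389, 0.0016], 0.72), ([0.3821, 0.3052, 0.0043], 0.68), ([0.7108, 0.3405, 0.0043], 0.58), ([0.5583, 0.2045, 0.0001], 0.52)]
wrist {'mtx': array([[297.3705,   0.    , 276.8927],
       [  0.    , 297.3705, 202.6408],
       [  0.    ,   0.    ,   1.    ]]), 'k1': -0.05159663055351011, 'mount': array([[-0.0005, -0.9662, -0.258 ,  0.0647],
       [ 1.    , -0.0006,  0.0003, -0.001 ],
       [-0.0004, -0.258 ,  0.9662, -0.1422],
       [ 0.    ,  0.    ,  0.    ,  1.    ]]), 'shot': 3}
chassis []
jig []
dowel_a []
end_stop []
edge_a [([0.3886, 0.2443, 0.005], 0.72)]
edge_b [([0.3886, 0.2443, 0.005], 0.72)]
tail [([0.38, 0.3029, 0.0055], 0.63)]
```

View pics/top0.png

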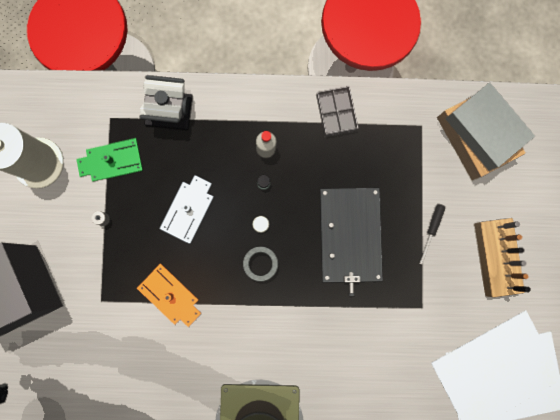

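View pics/scene0.png

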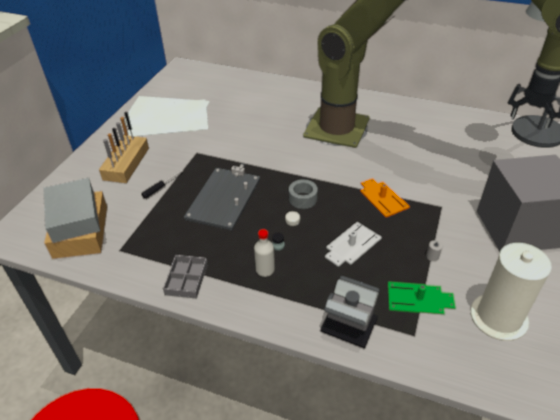

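Candidates in the top picture: green at (110,160), orange at (170,297), and silver-white at (187,209). The silver one fits "bare aluminium". I'll confirm it in a crop and fit the poses.

```bash
cat > fit.py <<'E'
from h import *
from scipy.optimize import least_squares
def best(p,l,near):
    rs=nets.trace(p,l); 
    o=None
    for r in rs:
        m=r['mask']; ys,xs=np.nonzero(m)
        if len(xs)==0: continue
        d=np.hypot(xs.mean()-near[0],ys.mean()-near[1])
        print(l,r['confidence'],xs.mean(),ys.mean(),m.sum())
        if d<25 and (o is None or m.sum()>o.sum()): o=m
    return o
def hullmask(p,poly,x,y,yaw,zs,shape):
    big=np.zeros((shape[0]*4,shape[1]*4),np.uint8)
    c,s=np.cos(yaw),np.sin(yaw)
    for z in zs:
        pts=np.array([proj(p,[x+c*a-s*b,y+s*a+c*b,z]) for a,b in poly])
        cv2.fillPoly(big,[np.round((pts+.5)*4).astype(np.int32)],255)
    return cv2.resize(big,(shape[1],shape[0]),interpolation=cv2.INTER_AREA)/255.
CH=[(-.08,-.045),(.06,-.045),(.06,-.025),(.09,-.025),(.09,.025),(.06,.025),(.06,.045),(-.08,.045)]
JG=[(-.125,-.08),(.125,-.08),(.125,.08),(-.125,.08)]
def fit(ps,ms,poly,x0,zs):
    from scipy.optimize import minimize
    ms=[cv2.GaussianBlur(m.astype(np.float32),(0,0),1.5) for m in ms]
    def f(v):
        return sum(((cv2.GaussianBlur(hullmask(p,poly,v[0]/1e3,v[1]/1e3,v[2]/100,zs,m.shape).astype(np.float32),(0,0),1.5)-m)**2).sum() for p,m in zip(ps,ms))
    v0=np.array([x0[0]*1e3,x0[1]*1e3,x0[2]*100])
    r=minimize(f,v0,method='Nelder-Mead',options=dict(initial_simplex=[v0,v0+[8,0,0],v0+[0,8,0],v0+[0,0,10]],xatol=.05,fatol=.1,maxiter=150))
    return r.x[0]/1e3,r.x[1]/1e3,r.x[2]/100,r.fun
E
cat > a.py <<'E'
from fit import *
top=vision.capture('top');sc=vision.capture('scene')
f=top['frame'];cv2.imwrite('pics/crop1.png',cv2.resize(np.hstack([f[160:260,140:240],f[170:310,300:400][:100]]),None,fx=4,fy=4,interpolation=cv2.INTER_CUBIC))
print('chassis proj',proj(sc,[.562,.203,0]),proj(sc,[.506,-.235,0]))
mt=best(top,'chassis',(187,209)); ms=best(sc,'chassis',proj(sc,[.562,.203,0]))
cx,cy=.562,.203; yaw0=np.arctan2(.203-.2393,.562-.4893)
for nm,ps,mm in (('both',[top,sc],[mt,ms]),('top',[top],[mt]),('sc',[sc],[ms])):
    v=fit(ps,mm,CH,(cx,cy,yaw0),[0,.006]);print(nm,v,np.degrees(v[2]))
jt=best(top,'jig',(351,235)); js=best(sc,'jig',proj(sc,[.506,-.235,0]))
for nm,ps,mm in (('both',[top,sc],[jt,js]),('top',[top],[jt]),('sc',[sc],[js])):
    v=fit(ps,mm,JG,(.503,-.2345,0.03),[0,.015]);print(nm,v,np.degrees(v[2]))
g=f.copy();g[mt]=(0,0,255);g[jt]=(0,255,0);cv2.imwrite('pics/m.png',g)
E
python3 a.py
```

```text
chassis proj [350.8162 244.6753] [222.6925 199.2285]
chassis 0.77 110.15642151481887 160.16739846322722 1822
chassis 0.76 169.47128712871287 296.29653465346536 2020
chassis 0.73 187.42728714965628 209.5076679005817 1891
chassis 0.98 351.0794602698651 243.99550224887557 1334
chassis 0.72 382.7281746031746 196.88690476190476 1008
chassis 0.71 419.7982504100601 297.90869327501366 1829
both (np.float64(0.5607107241216951), np.float64(0.2043064650519602), np.float64(-0.43361453136892647), np.float64(23.2794189453125)) -24.84428258298253
top (np.float64(0.5608470698656937), np.float64(0.20521154024882718), np.float64(-0.42997629927910325), np.float64(14.752460479736328)) -24.635827239346597
sc (np.float64(0.5591078554819733), np.float64(0.20315161236038257), np.float64(-0.42967202572977037), np.float64(2.690246105194092)) -24.618393649152356
jig 0.69 350.462323943662 235.20739436619718 5680
jig 0.79 222.9056473829201 197.41907713498622 2904
both (np.float64(0.5024990773812048), np.float64(-0.23371280045745874), np.float64(0.03808061772331199), np.float64(108.89399719238281)) 2.1818586767968586
top (np.float64(0.5031373878438722), np.float64(-0.23370802235590776), np.float64(0.0439952394761904), np.float64(39.43565368652344)) 2.5207415406530607
sc (np.float64(0.498831900984066), np.float64(-0.23508686122895117), np.float64(0.03667223850073518), np.float64(52.89593505859375)) 2.1011644913892913
```

View pics/crop1.png

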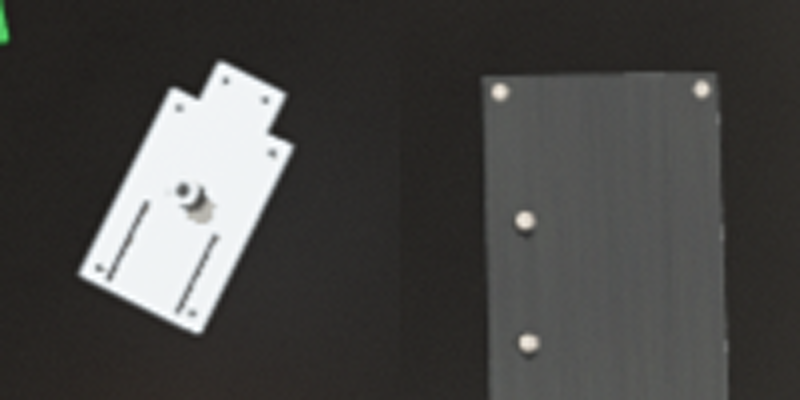

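View pics/m.png

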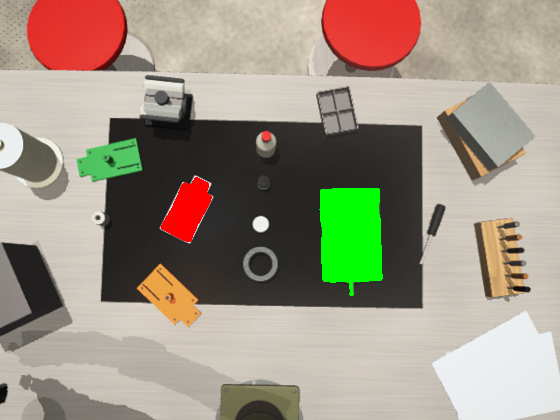

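The crop confirms the silver plate at (187,209) in the top picture: bare metal, grey post, nose to the upper right. The jig is at (351,235), dowels on its left and the screw at its lower end. I'll move over the plate.

>>> {"op": "apply_moves", "data": {"targets": [[[-36,-21,0],[0,0,0],1],[[-36,-21,0],[0,0,0],1],[[-36,-21,0],[0,0,0],1],[[-36,-21,0],[0,0,0],1],[[-36,-21,0],[0,0,0],1],[[-36,-21,0],[0,0,0],1],[[-36,-21,0],[0,0,0],1],[[-36,-21,0],[0,0,0],1],[[-36,-21,0],[0,0,0],1],[[-36,-21,0],[0,0,0],1]]}}

```text
time_s: 2.33
ee_pos: [0.4469, 0.3198, 0.2315]
tool_rot: [0.363, 3.12, 0.001]
wrist_force: [1.5, 0.1, 0.2]
opening: 0.0853
```

```bash
cat >> h.py <<'E'
def delta(X,ydeg=None):
    s=sense();R=Ro.from_rotvec(s['tool_rot']).as_matrix()
    print('pos',s['ee_pos'],'ydir',np.degrees(np.arctan2(R[1,1],R[0,1])),'F',s['wrist_force'],'T',s['ft_torque'],'open',s['opening'],'t',s['time_s'],'zaxis',R[:,2])
    print('tool shift mm',R.T@(np.array(X)-s['ee_pos'])*1e3)
    if ydeg is not None:
        a=np.radians(ydeg);y=np.array([np.cos(a),np.sin(a),0]);z=np.array([0,0,-1.]);T=np.column_stack([np.cross(y,z),y,z])
        print('rot deg',np.degrees(Ro.from_matrix(R.T@T).as_rotvec()))
def wristcam():
    s=sense();p=vision.capture('wrist');R=Ro.from_rotvec(s['tool_rot']).as_matrix()
    M=np.eye(4);M[:3,:3]=R;M[:3,3]=s['ee_pos'];C=np.linalg.inv(M@np.array(p['mount']));q=dict(p);q['R']=C[:3,:3];q['t']=C[:3,3];q['orig']=p
    return q
E
python3 - <<'E'
from h import *
delta([.5607,.2045,.18],66.5)
E
```

```text
pos [0.4469 0.3198 0.2315] ydir 76.72917245331533 F [1.4946 0.1321 0.1764] T [0.051  0.0082 0.0009] open 0.0853193943148096 t 2.3333 zaxis [ 0.0004  0.0004 -1.    ]
tool shift mm [-137.1694  -86.0871   51.5289]
rot deg [ 0.026   0.0144 10.2292]
```

>>> {"op": "apply_moves", "data": {"targets": [[[-34,-21.5,13],[0,0,0],1],[[-34,-21.5,13],[0,0,0],1],[[-34,-21.5,13],[0,0,0],1],[[-35,-21.5,13],[0,0,0],1],[[0,0,0],[0,0,5.1],1],[[0,0,0],[0,0,5.1],1],[[0,0,0],[0,0,0],1]]}}

```text
time_s: 2.92
ee_pos: [0.5575, 0.2074, 0.1799]
tool_rot: [-0.646, -3.074, 0.0]
wrist_force: [0.2, 0.5, -0.0]
opening: 0.0855
```

```bash
cat > b.py <<'E'
from fit import *
delta([.5607,.2045,.016],66.5)
w=wristcam();f=w['frame'].copy()
print(nets.tip_of(w['orig'],'chassis'))
X=np.array([.5607,.2045]);c,s=np.cos(-.432),np.sin(-.432)
for a,b in CH: cv2.circle(f,tuple(int(v) for v in proj(w,[X[0]+c*a-s*b,X[1]+s*a+c*b,.006])),3,(0,0,255),-1)
cv2.circle(f,tuple(int(v) for v in proj(w,[*X,.05])),3,(0,255,0),-1)
cv2.imwrite('pics/w1.png',f)
for r in nets.trace(w['orig'],'chassis'):
    m=r['mask'];print(r['confidence'],m.sum(),np.argwhere(m).mean(0)); v=fit([w],[m],CH,(.5607,.2045,-.432),[0,.006]);print(v,np.degrees(v[2]))
E
python3 b.py
```

```text
pos [0.5575 0.2074 0.1799] ydir 66.27848837220212 F [ 0.1526  0.5239 -0.0312] T [ 0.0265  0.0183 -0.0124] open 0.08553674087010768 t 2.9167 zaxis [-0.0003 -0.0002 -1.    ]
tool shift mm [ -4.1225  -1.3659 163.8832]
rot deg [-0.0185 -0.0076 -0.2215]
[{'point': [0.5582, 0.2028, -0.0002], 'confidence': 0.87}, {'point': [0.6895, 0.4175, -0.0018], 'confidence': 0.68}]
0.9 11829 [183.4281 275.7108]
(np.float64(0.5617417874265014), np.float64(0.20300497418055813), np.float64(-0.424880597313457), np.float64(33.867191314697266)) -24.34386502305855
0.89 9847 [213.5318 491.4203]
(np.float64(0.8460333333333344), np.float64(-0.17416666666666666), np.float64(1.4013333333333353), np.float64(9510.603515625)) 80.29048569099947
0.64 1319 [  9.1031 255.3055]
(np.float64(0.8460333333333344), np.float64(-0.17416666666666666), np.float64(1.4013333333333353), np.float64(1221.901123046875)) 80.29048569099947
```

View pics/w1.png

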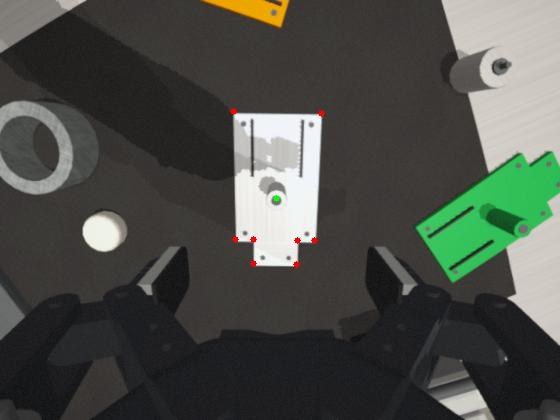

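The projected outline (red) and the post (green, 276,199) match the plate. The fits agree within 2 mm, so I'll descend.

>>> {"op": "apply_moves", "data": {"targets": [[[-4.6,-1.7,20],[0,0,0.7],1],[[0,0,30],[0,0,0],1],[[0,0,30],[0,0,0],1],[[0,0,30],[0,0,0],1],[[0,0,25],[0,0,0],1],[[0,0,18],[0,0,0],1],[[0,0,10],[0,0,0],1],[[0,0,5],[0,0,0],1],[[0,0,0],[0,0,0],1],[[0,0,0],[0,0,0],1]]}}

```text
time_s: 3.9
ee_pos: [0.5612, 0.2055, 0.0132]
tool_rot: [0.657, 3.071, 0.002]
wrist_force: [0.9, 0.7, 0.8]
opening: 0.0848
```

```bash
python3 b.py
```

```text
pos [0.5612 0.2055 0.0132] ydir 65.86294229733579 F [0.9424 0.6896 0.7691] T [ 0.0197 -0.0478  0.0135] open 0.08480400135814842 t 3.9 zaxis [ 0.0014  0.0008 -1.    ]
tool shift mm [ 0.011  -1.0852 -2.8316]
rot deg [ 0.0752  0.0514 -0.6371]
[{'point': [0.5618, 0.2019, 0.0006], 'confidence': 0.94}]
0.92 1017 [313.1495 548.7404]
(np.float64(0.7207000000000007), np.float64(-0.0195), np.float64(0.8680000000000012), np.float64(945.0531616210938)) 49.73273661735553
```

View pics/w1.png

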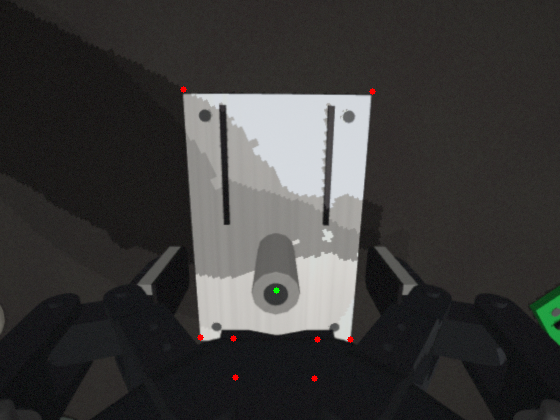

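The post sits midway between the pads at (276,290). I'll close on it.

>>> {"op": "apply_moves", "data": {"targets": [[[0,-1,0],[0,0,0],-1],[[0,0,0],[0,0,0],-1],[[0,0,0],[0,0,0],-1],[[0,0,0],[0,0,0],-1],[[0,0,0],[0,0,0],-1],[[0,0,0],[0,0,0],-1],[[0,0,0],[0,0,0],-1],[[0,0,0],[0,0,0],-1],[[0,0,0],[0,0,0],-1],[[0,0,0],[0,0,0],-1]]}}

```text
time_s: 4.88
ee_pos: [0.5603, 0.2043, 0.0125]
tool_rot: [0.658, 3.072, 0.001]
wrist_force: [-0.8, 1.0, 3.7]
opening: 0.0186
```

Run:
```python
from h import *
delta([.5607,.2045,.16],66.5)
```

```text
pos [0.5603 0.2043 0.0125] ydir 65.82433841127997 F [-0.8079  1.0042  3.7485] T [0.038  0.1408 0.0057] open 0.01860747169917703 t 4.8833 zaxis [ 0.0005  0.0004 -1.    ]
tool shift mm [  -0.2658    0.4384 -147.4679]
rot deg [ 0.0327  0.0154 -0.6757]
```

>>> {"op": "apply_moves", "data": {"targets": [[[0,0,-10],[0,0,0],-1],[[0,0,-20],[0,0,0],-1],[[0,0,-25],[0,0,0],-1],[[0,0,-25],[0,0,0],-1],[[0,0,-20],[0,0,0],-1],[[0,0,-15],[0,0,0],-1],[[0,0,0],[0,0,0],-1],[[0,0,0],[0,0,0],-1],[[0,0,0],[0,0,0],-1]]}}

```text
time_s: 5.63
ee_pos: [0.5589, 0.2033, 0.126]
tool_rot: [-0.657, -3.07, 0.003]
wrist_force: [-0.5, -0.9, -5.1]
opening: 0.0185
```

Run:
```python
from h import *
delta([.54,0,.14],66.5)
s=vision.capture('scene');cv2.imwrite('pics/s2.png',s['frame'])
w=wristcam();cv2.imwrite('pics/w2.png',w['frame'])
```

```text
pos [0.5589 0.2033 0.126 ] ydir 65.82082862391083 F [-0.5246 -0.8952 -5.0816] T [-0.0264 -0.0187 -0.0077] open 0.018511226906684414 t 5.6333 zaxis [-0.0028 -0.0013 -1.    ]
tool shift mm [ -65.9995 -193.2682  -13.6983]
rot deg [-0.1346 -0.1152 -0.6793]
```

View pics/w2.png

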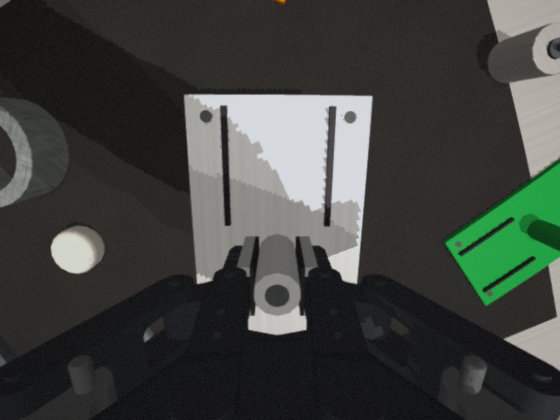

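View pics/s2.png

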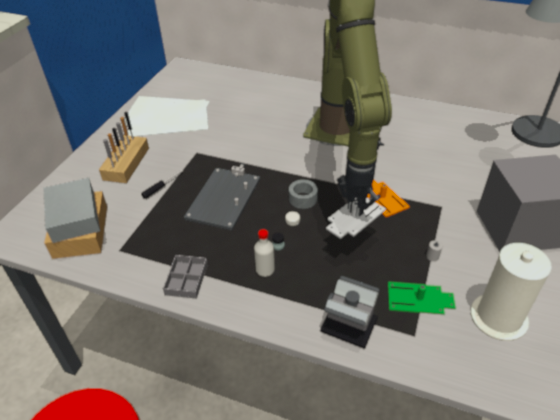

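Plate held level. I'll carry it over towards the jig.

>>> {"op": "apply_moves", "data": {"targets": [[[-6,-18,-2],[0,0,0],-1],[[-11,-35,0],[0,0,0],-1],[[-12,-36,0],[0,0,0],-1],[[-12,-36,0],[0,0,0],-1],[[-12,-36,0],[0,0,0],-1],[[-12,-36,0],[0,0,0],-1],[[-12,-36,0],[0,0,0],-1],[[-12,-36,0],[0,0,0],-1],[[-12,-36,0],[0,0,0],-1],[[-12,-36,0],[0,0,0],-1]]}}

```text
time_s: 6.57
ee_pos: [0.5225, -0.155, 0.1282]
tool_rot: [-0.657, -3.07, -0.0]
wrist_force: [1.6, -1.0, -4.8]
opening: 0.0187
```

>>> {"op": "apply_moves", "data": {"targets": [[[-12,-36,0],[0,0,0],-1],[[-8,-22,0],[0,0,0],-1],[[0,0,0],[0,0,-5],-1],[[0,0,0],[0,0,-6],-1],[[0,0,0],[0,0,-6],-1],[[0,0,0],[0,0,-6],-1],[[0,0,0],[0,0,-3.8],-1],[[0,0,0],[0,0,0],-1],[[0,0,0],[0,0,0],-1]]}}

```text
time_s: 7.32
ee_pos: [0.5174, -0.2144, 0.1283]
tool_rot: [0.068, -3.139, -0.001]
wrist_force: [0.1, -0.6, -4.0]
opening: 0.0184
```

Run:
```python
from fit import *
delta([.5077,-.2395,.126],92.6)
w=wristcam();f=w['frame'].copy()
for nm,V,col in (('j',(.5025,-.2337,.0381),(0,0,255)),):
    c,s=np.cos(V[2]),np.sin(V[2])
    for a,b,z in [(-.055,.056,.037),(.025,.056,.037),(-.125,.08,.015),(-.125,-.08,.015),(-.125,-.015,.037),(-.125,.025,.037),(-.109,.025,.037),(-.109,-.015,.037)]:
        cv2.circle(f,tuple(int(v) for v in proj(w,[V[0]+c*a-s*b,V[1]+s*a+c*b,z])),2,col,-1)
cv2.imwrite('pics/w3.png',f);cv2.imwrite('pics/w3raw.png',w['frame'])
cv2.imwrite('pics/w3c.png',cv2.resize(w['frame'][0:150,180:380],None,fx=4,fy=4,interpolation=cv2.INTER_CUBIC))
t=vision.capture('top');cv2.imwrite('pics/t3.png',cv2.resize(t['frame'][160:310,270:470],None,fx=4,fy=4,interpolation=cv2.INTER_CUBIC))
```

```text
pos [ 0.5174 -0.2144  0.1283] ydir 92.49216757034525 F [ 0.1394 -0.5699 -3.9658] T [ 0.0361 -0.0179  0.0325] open 0.018409390393793027 t 7.3167 zaxis [-0.0017  0.0009 -1.    ]
tool shift mm [ 10.7637 -24.6502   2.3011]
rot deg [ 0.0548 -0.0974 -0.1078]
```

View pics/w3.png

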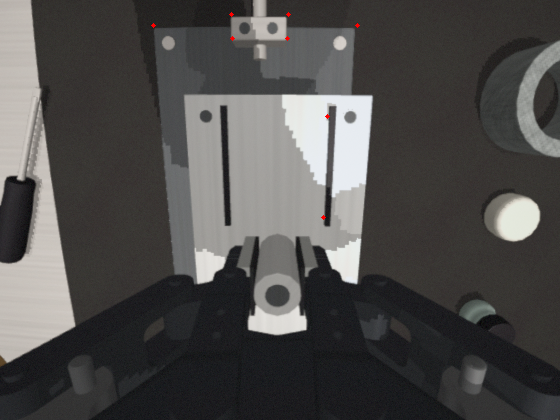

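View pics/t3.png

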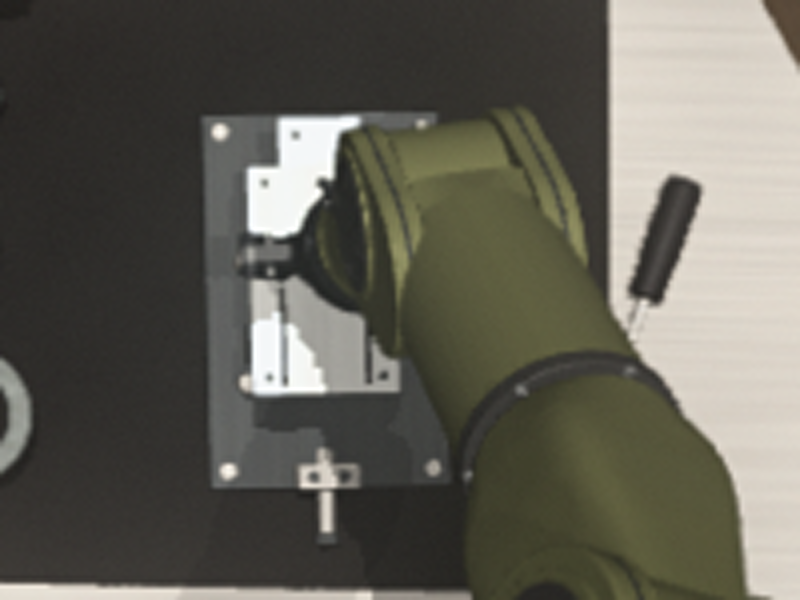

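View pics/w3c.png

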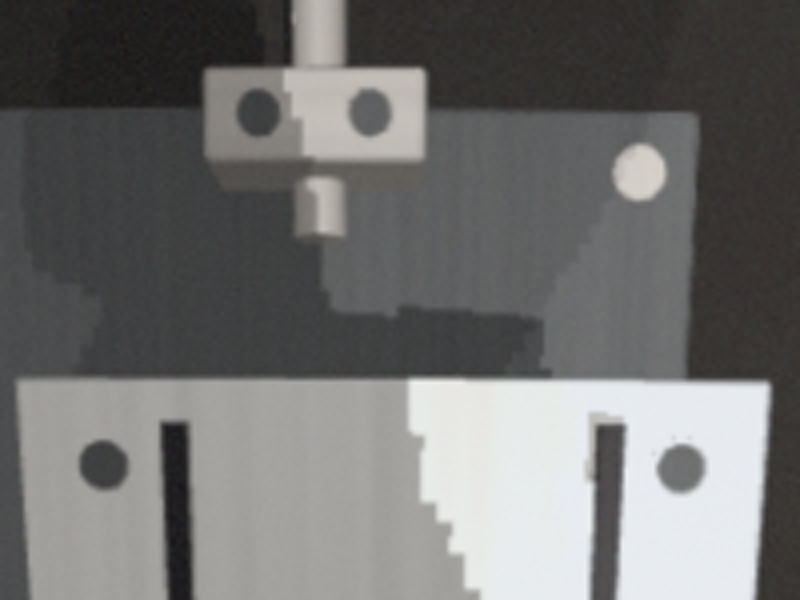

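```bash
cat > edge.py <<'E'
from fit import *
def rowedge(w,cols,r0,r1,z,sgn):
    g=cv2.GaussianBlur(cv2.cvtColor(w['frame'],cv2.COLOR_BGR2GRAY).astype(float),(0,0),1)
    P=[]
    for c in cols:
        d=np.diff(g[r0:r1,c])*sgn; i=int(d.argmax())
        if 0<i<len(d)-1:
            den=d[i-1]-2*d[i]+d[i+1]; o=.5*(d[i-1]-d[i+1])/den if den else 0
        else:o=0
        P.append(onz(w,(c,r0+i+o+.5),z)[:2])
    P=np.array(P); 
    for _ in range(4):
        k=np.polyfit(P[:,1],P[:,0],1);e=P[:,0]-np.polyval(k,P[:,1]);keep=abs(e)<max(2*np.median(abs(e)),2e-4);P=P[keep]
    return k,len(P),P[:,1].min(),P[:,1].max()
def coledge(w,rows,c0,c1,z,sgn):
    w2=w;g=cv2.GaussianBlur(cv2.cvtColor(w['frame'],cv2.COLOR_BGR2GRAY).astype(float),(0,0),1)
    P=[]
    for r in rows:
        d=np.diff(g[r,c0:c1])*sgn;i=int(d.argmax());o=0
        if 0<i<len(d)-1:
            den=d[i-1]-2*d[i]+d[i+1]; o=.5*(d[i-1]-d[i+1])/den if den else 0
        P.append(onz(w,(c0+i+o+.5,r),z)[:2])
    P=np.array(P)
    for _ in range(4):
        k=np.polyfit(P[:,0],P[:,1],1);e=P[:,1]-np.polyval(k,P[:,0]);keep=abs(e)<max(2*np.median(abs(e)),2e-4);P=P[keep]
    return k,len(P),P[:,0].min(),P[:,0].max()
E
python3 - <<'E'
from edge import *
w=wristcam()
# edges: yaw from row edge: x=k y+b -> yaw=-atan k
for nm,a in (('jig -x',(list(range(165,228))+list(range(294,350)),20,36,.015,1)),('tail',(range(192,366),88,102,.1283-.012+.006,1))):
    k,n,lo,hi=rowedge(w,*a);print(nm,'yaw',-np.degrees(np.arctan(k[0])),'x at mid y',np.polyval(k,(lo+hi)/2),lo,hi,n)
for nm,a in (('jig -y side',(range(40,90),150,175,.015,1)),('jig +y side',(range(40,90),345,368,.015,-1)),('plate -y',(range(100,230),180,205,.122,1)),('plate +y',(range(100,230),355,380,.122,-1))):
    k,n,lo,hi=coledge(w,*a);print(nm,'yaw',np.degrees(np.arctan(k[0])),'y at mid x',np.polyval(k,(lo+hi)/2),lo,hi,n)
E
```

```text
jig -x yaw 2.086719527223169 x at mid y 0.378948178691394 -0.30389641948174867 -0.1648447174359053 107
tail yaw 2.2934181499751944 x at mid y 0.4392423075135408 -0.259251227642683 -0.17686373458798657 174
jig -y side yaw 1.9696115977507065 y at mid x -0.31737736991856463 0.40124822652152725 0.42805947467990485 33
jig +y side yaw 2.186806796269892 y at mid x -0.15939986232421893 0.39346350376724454 0.42241490924865227 39
plate -y yaw 2.2921637332346876 y at mid x -0.2619844947196375 0.44359214687266835 0.5090218636463568 130
plate +y yaw 2.0190057098961476 y at mid x -0.1720009210466866 0.4396441748108448 0.5051272884170124 130
```

Run:
```python
from edge import *
w=wristcam()
J=np.array([.5035,-.2345]);a=np.radians(2.08)
def tj(X): d=X[:2]-J; return np.array([np.cos(a)*d[0]+np.sin(a)*d[1],-np.sin(a)*d[0]+np.cos(a)*d[1]])*1e3
def fj(x,y): return J+np.array([np.cos(a)*x-np.sin(a)*y,np.sin(a)*x+np.cos(a)*y])/1e3
print('tip top edge',tj(onz(w,(260.2,58.3),.0255)),'tip bottom edge',tj(onz(w,(260.2,60.5),.0155)))
print('block top front edge',tj(onz(w,(258.5,40),.037)),'block bottom front',tj(onz(w,(258,47),.015)))
X=fj(5,-6);print(X);delta([*X,.1283],92.4)
```

```text
tip top edge [-98.6336   4.9424] tip bottom edge [-98.9742   4.4063]
block top front edge [-108.7536    4.369 ] block bottom front [-109.1274    2.6726]
[ 0.5087 -0.2403]
pos [ 0.518  -0.2144  0.129 ] ydir 92.57137337890588 F [-0.1815  0.0611 -4.742 ] T [-0.0222  0.0377 -0.0026] open 0.018549313501032623 t 7.5167 zaxis [-0.0005 -0.     -1.    ]
tool shift mm [ 10.3981 -25.5019   0.7344]
rot deg [ 0.0005 -0.0268  0.1714]
```

The jig frame is consistent: block front face at x = -108.8 mm against -109 expected, widths 158 and 90 mm. The screw tip shows at about x = -98.8 mm, so home should be x ≈ -19 mm, to be confirmed by feel. I'll move over the set-down point and lower.

>>> {"op": "apply_moves", "data": {"targets": [[[8.7,-12.3,0],[0,0,0.2],-1],[[8.7,-12.2,0],[0,0,0],-1],[[0,0,15],[0,0,0],-1],[[0,0,22],[0,0,0],-1],[[0,0,22],[0,0,0],-1],[[0,0,18],[0,0,0],-1],[[0,0,10],[0,0,0],-1],[[0,0,5],[0,0,0],-1],[[0,0,0],[0,0,0],-1],[[0,0,0],[0,0,0],-1]]}}

```text
time_s: 8.35
ee_pos: [0.5024, -0.2397, 0.0378]
tool_rot: [-0.066, 3.14, -0.0]
wrist_force: [0.5, -1.1, -4.7]
opening: 0.0185
```

Run:
```python
from edge import *
delta([.5017,-.2396,.0275],92.3)
w=wristcam();cv2.imwrite('pics/w4.png',w['frame'])
```

```text
pos [ 0.5024 -0.2397  0.0378] ydir 92.4183582934766 F [ 0.5053 -1.1092 -4.7354] T [ 0.007  -0.0375  0.0068] open 0.018540187220582423 t 8.35 zaxis [ 0.001  -0.0003 -1.    ]
tool shift mm [ 0.683   0.1468 10.2871]
rot deg [-0.0175  0.0578  0.1184]
```

View pics/w4.png

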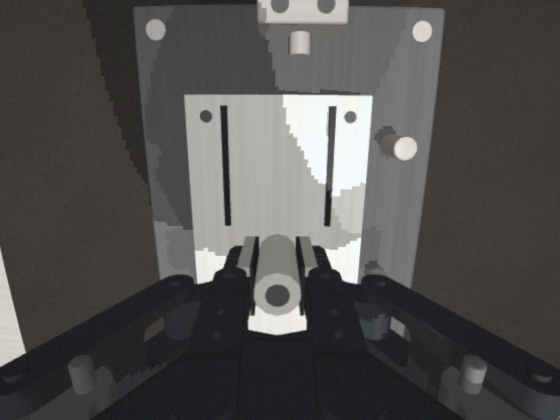

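Plate edge (372,97) is clear of dowel_a (405,148), and the tail is clear of the screw tip (300,50). I'll lower gently.

>>> {"op": "apply_moves", "data": {"targets": [[[0,0,4],[0,0,0],-1],[[0,0,2.5],[0,0,0],-1],[[0,0,1],[0,0,0],-1],[[0,0,0],[0,0,0],-1]]}}

```text
time_s: 8.73
ee_pos: [0.5016, -0.2397, 0.0297]
tool_rot: [0.066, -3.141, -0.0]
wrist_force: [0.5, -0.4, -5.4]
opening: 0.0186
```

>>> {"op": "apply_moves", "data": {"targets": [[[0,0,0.8],[0,0,0],-1],[[0,0,0],[0,0,0],-1]]}}

```text
time_s: 8.9
ee_pos: [0.5018, -0.2397, 0.0289]
tool_rot: [-0.066, 3.141, 0.0]
wrist_force: [-0.4, 0.2, -5.1]
opening: 0.0185
```

>>> {"op": "apply_moves", "data": {"targets": [[[0,0,0.8],[0,0,0],-1],[[0,0,0],[0,0,0],-1]]}}

```text
time_s: 9.07
ee_pos: [0.5018, -0.2397, 0.0281]
tool_rot: [-0.066, 3.141, 0.0]
wrist_force: [0.9, -0.1, -4.9]
opening: 0.0186
```

>>> {"op": "apply_moves", "data": {"targets": [[[0,0,0.5],[0,0,0],-1],[[0,0,0],[0,0,0],-1]]}}

```text
time_s: 9.23
ee_pos: [0.5017, -0.2397, 0.0276]
tool_rot: [0.066, -3.141, -0.0]
wrist_force: [-0.5, -0.0, -4.8]
opening: 0.0184
```

>>> {"op": "apply_moves", "data": {"targets": [[[0,0,0.4],[0,0,0],-1],[[0,0,0],[0,0,0],-1]]}}

```text
time_s: 9.4
ee_pos: [0.5017, -0.2397, 0.0275]
tool_rot: [-0.066, 3.141, -0.0]
wrist_force: [-1.0, 1.0, -0.2]
opening: 0.0184
```

Contact with the bed at the expected height: the force changed by about 5 N, and it sits lightly. Now sideways, towards the dowels.

>>> {"op": "apply_moves", "data": {"targets": [[[0,1.5,0],[0,0,0],-1],[[0,2,0],[0,0,0],-1],[[0,2,0],[0,0,0],-1],[[0,1.5,0],[0,0,0],-1],[[0,0,0],[0,0,0],-1],[[0,0,0],[0,0,0],-1]]}}

```text
time_s: 9.9
ee_pos: [0.5019, -0.2322, 0.0275]
tool_rot: [-0.067, 3.14, 0.0]
wrist_force: [-0.2, 1.2, 2.6]
opening: 0.0187
```

Run:
```python
from edge import *
w=wristcam();cv2.imwrite('pics/w5.png',cv2.resize(w['frame'][0:300,160:460],None,fx=2,fy=2,interpolation=cv2.INTER_CUBIC))
delta([.5017,-.2396,.0275],92.3)
```

```text
pos [ 0.5019 -0.2322  0.0275] ydir 92.45595930484981 F [-0.1868  0.2057  3.1638] T [-0.0001  0.0296  0.0175] open 0.01884779046097371 t 9.95 zaxis [ 0.0009  0.0004 -1.    ]
tool shift mm [ 0.5384 -7.3629  0.0389]
rot deg [0.0192 0.0506 0.156 ]
```

View pics/w5.png

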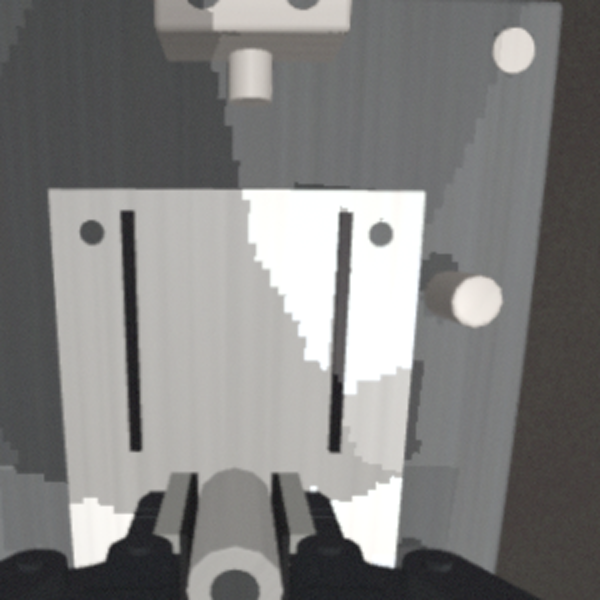

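About 2–3 mm remains between the edge and the dowel_a foot (427,297 in the crop). I'll creep on.

>>> {"op": "apply_moves", "data": {"targets": [[[0,0.5,0],[0,0,0],-1],[[0,0.5,0],[0,0,0],-1],[[0,0.5,0],[0,0,0],-1],[[0,0,0],[0,0,0],-1]]}}

```text
time_s: 10.28
ee_pos: [0.5018, -0.2317, 0.0275]
tool_rot: [-0.065, 3.14, -0.001]
wrist_force: [0.9, -1.7, 4.7]
opening: 0.0186
```

>>> {"op": "apply_moves", "data": {"targets": [[[0,0.3,0],[0,0,0],-1],[[0,0,0],[0,0,0],-1]]}}

```text
time_s: 10.45
ee_pos: [0.5017, -0.2314, 0.0275]
tool_rot: [-0.066, 3.14, -0.001]
wrist_force: [0.4, -2.8, 6.0]
opening: 0.0187
```

>>> {"op": "apply_moves", "data": {"targets": [[[0,0.3,0],[0,0,0],-1],[[0,0,0],[0,0,0],-1]]}}

```text
time_s: 10.62
ee_pos: [0.5016, -0.231, 0.0275]
tool_rot: [-0.066, 3.14, -0.001]
wrist_force: [0.4, -2.1, 5.6]
opening: 0.019
```

Run:
```python
from edge import *
w=wristcam();cv2.imwrite('pics/w6.png',cv2.resize(w['frame'][0:300,160:460],None,fx=2,fy=2,interpolation=cv2.INTER_CUBIC))
delta([.5017,-.2396,.0275],92.3)
```

```text
pos [ 0.5017 -0.231   0.0275] ydir 92.39906161993612 F [ 0.8998 -2.4519  5.4892] T [-0.4248 -0.1059 -0.0258] open 0.018534128696859244 t 10.6667 zaxis [ 0.0007 -0.0006 -1.    ]
tool shift mm [ 0.3128 -8.5565  0.0227]
rot deg [-0.0362  0.0362  0.0991]
```

View pics/w6.png

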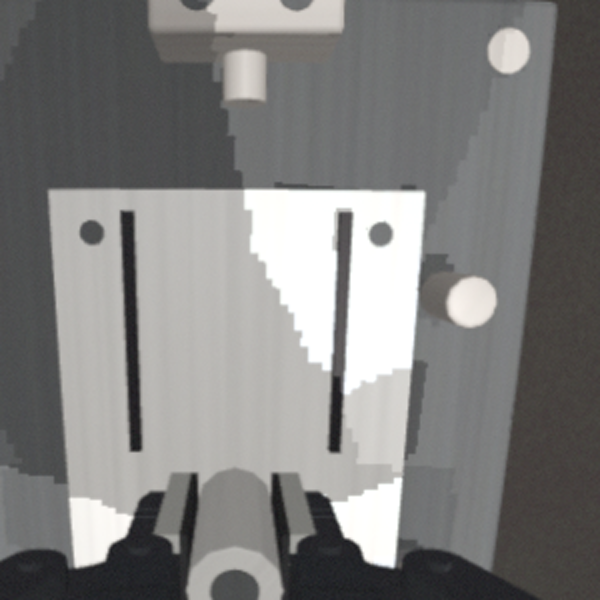

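Only friction so far (2.5 N at about 10 N down), with about 1 mm of gap. I'll ease the down force and continue.

>>> {"op": "apply_moves", "data": {"targets": [[[0,0,-0.3],[0,0,0],-1],[[0,0.3,0],[0,0,0],-1],[[0,0,0],[0,0,0],-1]]}}

```text
time_s: 10.92
ee_pos: [0.5013, -0.2303, 0.0275]
tool_rot: [0.066, -3.141, 0.0]
wrist_force: [0.3, -2.4, 3.8]
opening: 0.0189
```

>>> {"op": "apply_moves", "data": {"targets": [[[0,0.3,0],[0,0,0],-1],[[0,0,0],[0,0,0],-1]]}}

```text
time_s: 11.08
ee_pos: [0.5013, -0.23, 0.0275]
tool_rot: [0.066, -3.141, -0.0]
wrist_force: [0.6, -2.2, 3.9]
opening: 0.0186
```

>>> {"op": "apply_moves", "data": {"targets": [[[0,0.3,0],[0,0,0],-1],[[0,0,0],[0,0,0],-1]]}}

```text
time_s: 11.25
ee_pos: [0.5012, -0.2296, 0.0275]
tool_rot: [0.066, -3.141, -0.0]
wrist_force: [-0.1, -1.6, 2.3]
opening: 0.0184
```

>>> {"op": "apply_moves", "data": {"targets": [[[0,0.3,0],[0,0,0],-1],[[0,0,0],[0,0,0],-1]]}}

```text
time_s: 11.42
ee_pos: [0.5012, -0.2293, 0.0275]
tool_rot: [0.066, -3.141, -0.0]
wrist_force: [0.5, -1.7, 4.1]
opening: 0.0187
```

>>> {"op": "apply_moves", "data": {"targets": [[[0,0.3,0],[0,0,0],-1],[[0,0,0],[0,0,0],-1]]}}

```text
time_s: 11.58
ee_pos: [0.5012, -0.2291, 0.0275]
tool_rot: [0.066, -3.141, 0.0]
wrist_force: [0.3, -1.7, 3.6]
opening: 0.0192
```

Run:
```python
from edge import *
w=wristcam();cv2.imwrite('pics/w7.png',cv2.resize(w['frame'][80:280,320:460],None,fx=4,fy=4,interpolation=cv2.INTER_CUBIC)[:600])
delta([.5017,-.2396,.0275],92.3)
```

```text
pos [ 0.5012 -0.2291  0.0275] ydir 92.42049897122845 F [-0.0963 -2.8664  3.8034] T [-0.4244 -0.0659  0.0244] open 0.018607125712256 t 11.6333 zaxis [-0.0002 -0.     -1.    ]
tool shift mm [ -0.0871 -10.4696   0.0282]
rot deg [-0.0014 -0.014   0.1205]
```

View pics/w7.png

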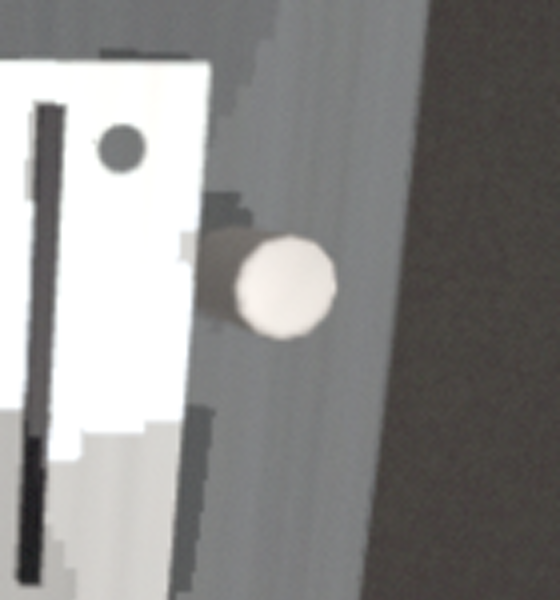

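The dowel foot is now at the plate edge, so contact should come very soon.

>>> {"op": "apply_moves", "data": {"targets": [[[0,0.3,0],[0,0,0],-1],[[0,0,0],[0,0,0],-1]]}}

```text
time_s: 11.8
ee_pos: [0.5012, -0.2291, 0.0275]
tool_rot: [0.066, -3.141, 0.0]
wrist_force: [0.3, -3.3, 3.4]
opening: 0.0186
```

>>> {"op": "apply_moves", "data": {"targets": [[[0,0.3,0],[0,0,0],-1],[[0,0,0],[0,0,0],-1]]}}

```text
time_s: 11.97
ee_pos: [0.5012, -0.229, 0.0275]
tool_rot: [0.066, -3.141, 0.001]
wrist_force: [-0.5, -4.7, 3.1]
opening: 0.0188
```

```bash
cat > st.py <<'E'
from h import *
F=[];T=[]
for i in range(3):
    vision.capture('wrist');s=sense();F.append(s['wrist_force']);T.append(s['ft_torque'])
print('F',np.mean(F,0),'T',np.mean(T,0)); delta([.5017,-.2396,.0275],92.3)
E
python3 st.py
```

```text
F [ 0.1025 -4.2367  2.9189] T [-0.7971 -0.0529  0.0607]
pos [ 0.5012 -0.229   0.0275] ydir 92.4025828367221 F [ 0.185  -3.8358  2.3893] T [-0.8366 -0.0453  0.0776] open 0.018486961048789656 t 12.1167 zaxis [-0.0001 -0.0006 -1.    ]
tool shift mm [ -0.0438 -10.6021   0.0382]
rot deg [-0.032  -0.0064  0.1026]
```

Dowel contact: the position has stopped at y ≈ -0.229 and the force is rising. A little more, watching the moment about the tool axis for the share between the two dowels.

>>> {"op": "apply_moves", "data": {"targets": [[[0,0.4,0],[0,0,0],-1],[[0,0,0],[0,0,0],-1]]}}

```text
time_s: 12.28
ee_pos: [0.5012, -0.229, 0.0275]
tool_rot: [0.066, -3.141, 0.002]
wrist_force: [-0.3, -5.1, 1.7]
opening: 0.0184
```

>>> {"op": "apply_moves", "data": {"targets": [[[0,0.4,0],[0,0,0],-1],[[0,0,0],[0,0,0],-1]]}}

```text
time_s: 12.45
ee_pos: [0.5012, -0.2289, 0.0276]
tool_rot: [-0.065, 3.141, -0.002]
wrist_force: [-0.4, -6.5, 1.9]
opening: 0.0185
```

```bash
python3 st.py
```

```text
F [ 0.5631 -6.0453  2.3671] T [-1.1293 -0.0774  0.0659]
pos [ 0.5012 -0.2289  0.0276] ydir 92.3678448899037 F [ 0.8196 -6.4032  1.8521] T [-1.121  -0.0315  0.0777] open 0.018459913919905143 t 12.6 zaxis [ 0.0001 -0.0015 -1.    ]
tool shift mm [ -0.0357 -10.6686   0.0774]
rot deg [-0.0834  0.0016  0.0678]
```

Both dowels bear: Fy is about 6 N, and Mz ≈ +0.07 N·m implies roughly 2.3 N on a and 2.1 N on b. If only one dowel bore, Mz would be about +0.23 or -0.12. I'll hold briefly, then slide along the dowels towards the stop.

>>> {"op": "apply_moves", "data": {"targets": [[[0,0.2,0],[0,0,0],-1],[[0,0,0],[0,0,0],-1],[[0,0,0],[0,0,0],-1],[[0,0,0],[0,0,0],-1],[[0.5,0,0],[0,0,0],-1],[[1,0,0],[0,0,0],-1],[[1,0,0],[0,0,0],-1],[[1,0,0],[0,0,0],-1],[[0.5,0,0],[0,0,0],-1],[[0,0,0],[0,0,0],-1]]}}

```text
time_s: 13.43
ee_pos: [0.4983, -0.229, 0.0276]
tool_rot: [-0.065, 3.139, -0.002]
wrist_force: [2.4, -5.9, 0.8]
opening: 0.0186
```

```bash
python3 st.py
```

```text
F [ 2.4651 -6.1499  0.1762] T [-1.305  -0.4435  0.0746]
pos [ 0.4983 -0.229   0.0276] ydir 92.3664232246157 F [ 2.3113 -6.1055  0.7232] T [-1.3437 -0.4446  0.0929] open 0.018791959552411433 t 13.5833 zaxis [ 0.0021 -0.0015 -1.    ]
tool shift mm [ -2.9321 -10.7304   0.0964]
rot deg [-0.0907  0.1147  0.0665]
```

>>> {"op": "apply_moves", "data": {"targets": [[[0.7,0,0],[0,0,0],-1],[[1,0,0],[0,0,0],-1],[[1,0,0],[0,0,0],-1],[[1,0,0],[0,0,0],-1],[[1,0,0],[0,0,0],-1],[[1,0,0],[0,0,0],-1],[[0.8,0,0],[0,0,0],-1],[[0.5,0,0],[0,0,0],-1],[[0,0,0],[0,0,0],-1]]}}

```text
time_s: 14.33
ee_pos: [0.4914, -0.2293, 0.0276]
tool_rot: [-0.065, 3.139, -0.002]
wrist_force: [3.0, -6.6, -1.2]
opening: 0.0183
```

```bash
python3 st.py;python3 - <<'E'
from h import *
w=wristcam();cv2.imwrite('pics/w8.png',cv2.resize(w['frame'][0:300,160:460],None,fx=2,fy=2,interpolation=cv2.INTER_CUBIC))
E
```

```text
F [ 2.2203 -6.3916  0.5221] T [-1.3319 -0.4245 -0.0044]
pos [ 0.4914 -0.2293  0.0276] ydir 92.36297916441897 F [ 2.6288 -6.3852  0.6661] T [-1.3386 -0.4289  0.0647] open 0.01859534196528045 t 14.4833 zaxis [ 0.0022 -0.0014 -1.    ]
tool shift mm [ -9.8769 -10.7639   0.1311]
rot deg [-0.0875  0.1205  0.0631]
```

View pics/w8.png

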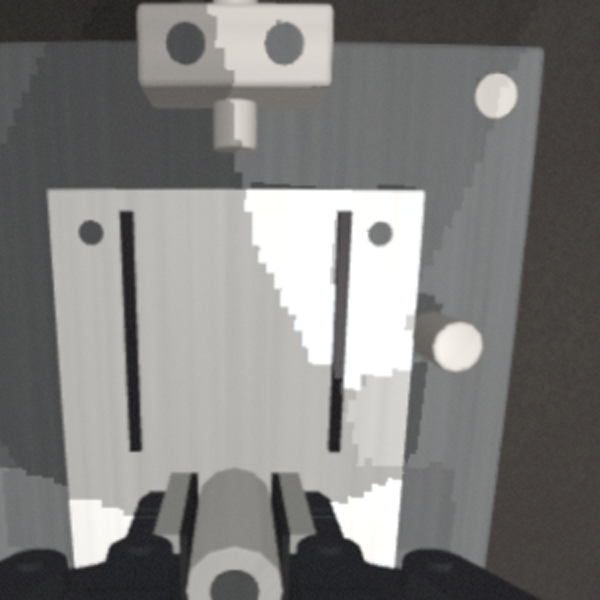

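Sliding cleanly, with Fy at 6.4 N shared evenly (Mz ≈ 0). The gap from tail to screw tip is about 7–9 mm (235,150 to 190 in the crop).

>>> {"op": "apply_moves", "data": {"targets": [[[0.5,0.1,0],[0,0,0],-1],[[0.8,0,0],[0,0,0],-1],[[0.8,0,0],[0,0,0],-1],[[0.8,0,0],[0,0,0],-1],[[0.8,0,0],[0,0,0],-1],[[0.5,0,0],[0,0,0],-1],[[0.3,0,0],[0,0,0],-1],[[0,0,0],[0,0,0],-1]]}}

```text
time_s: 15.2
ee_pos: [0.487, -0.2294, 0.0276]
tool_rot: [-0.064, 3.139, -0.002]
wrist_force: [2.4, -6.3, 0.2]
opening: 0.0184
```

```bash
python3 st.py;python3 - <<'E'
from h import *
w=wristcam();cv2.imwrite('pics/w9.png',cv2.resize(w['frame'][50:125,220:360],None,fx=5,fy=5,interpolation=cv2.INTER_CUBIC))
E
```

```text
F [ 2.5254 -6.7214  0.0879] T [-1.347  -0.4439  0.0244]
pos [ 0.487  -0.2294  0.0276] ydir 92.35383178245853 F [ 2.8014 -6.8778  0.5866] T [-1.342  -0.4553  0.0345] open 0.018788036027950684 t 15.35 zaxis [ 0.0023 -0.0015 -1.    ]
tool shift mm [-14.2755 -10.8127   0.1404]
rot deg [-0.0905  0.1293  0.0539]
```

View pics/w9.png

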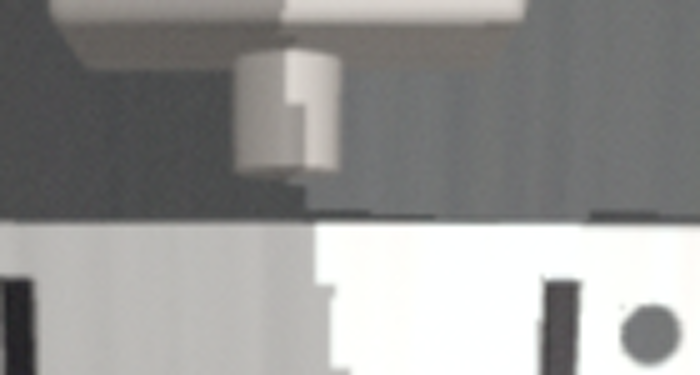

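About 4–5 mm left.

>>> {"op": "apply_moves", "data": {"targets": [[[0.6,0.1,0],[0,0,0],-1],[[0.6,0,0],[0,0,0],-1],[[0.6,0,0],[0,0,0],-1],[[0.6,0,0],[0,0,0],-1],[[0.4,0,0],[0,0,0],-1],[[0,0,0],[0,0,0],-1]]}}

```text
time_s: 15.9
ee_pos: [0.4841, -0.2295, 0.0276]
tool_rot: [-0.064, 3.139, -0.003]
wrist_force: [3.4, -6.9, 0.1]
opening: 0.0186
```

>>> {"op": "apply_moves", "data": {"targets": [[[0.4,0,0],[0,0,0],-1],[[0,0,0],[0,0,0],-1]]}}

```text
time_s: 16.07
ee_pos: [0.4838, -0.2295, 0.0276]
tool_rot: [-0.064, 3.139, -0.003]
wrist_force: [2.2, -7.0, -0.1]
opening: 0.0187
```

>>> {"op": "apply_moves", "data": {"targets": [[[0.4,0,0],[0,0,0],-1],[[0,0,0],[0,0,0],-1]]}}

```text
time_s: 16.23
ee_pos: [0.4834, -0.2296, 0.0276]
tool_rot: [-0.064, 3.139, -0.003]
wrist_force: [3.0, -6.8, -0.9]
opening: 0.0184
```

>>> {"op": "apply_moves", "data": {"targets": [[[0.4,0,0],[0,0,0],-1],[[0,0,0],[0,0,0],-1]]}}

```text
time_s: 16.4
ee_pos: [0.4831, -0.2296, 0.0276]
tool_rot: [-0.064, 3.138, -0.003]
wrist_force: [2.7, -7.2, 0.4]
opening: 0.0189
```

>>> {"op": "apply_moves", "data": {"targets": [[[0.3,0,0],[0,0,0],-1],[[0,0,0],[0,0,0],-1]]}}

```text
time_s: 16.57
ee_pos: [0.4828, -0.2296, 0.0276]
tool_rot: [-0.064, 3.138, -0.003]
wrist_force: [2.5, -7.1, -0.6]
opening: 0.0185
```

>>> {"op": "apply_moves", "data": {"targets": [[[0.3,0,0],[0,0,0],-1],[[0,0,0],[0,0,0],-1]]}}

```text
time_s: 16.73
ee_pos: [0.4825, -0.2296, 0.0276]
tool_rot: [-0.064, 3.138, -0.003]
wrist_force: [3.1, -6.1, -0.9]
opening: 0.0186
```

```bash
python3 st.py;python3 - <<'E'
from h import *
w=wristcam();cv2.imwrite('pics/w10.png',cv2.resize(w['frame'][50:125,220:360],None,fx=5,fy=5,interpolation=cv2.INTER_CUBIC))
E
```

```text
F [ 2.6615 -6.6523 -0.4251] T [-1.3659 -0.45    0.0149]
pos [ 0.4825 -0.2296  0.0276] ydir 92.34863955415932 F [ 2.7813 -6.8712 -0.4017] T [-1.3893 -0.4668  0.0161] open 0.018732597873896657 t 16.8833 zaxis [ 0.0025 -0.0016 -1.    ]
tool shift mm [-18.7701 -10.7871   0.1623]
rot deg [-0.0984  0.1408  0.0488]
```

View pics/w10.png

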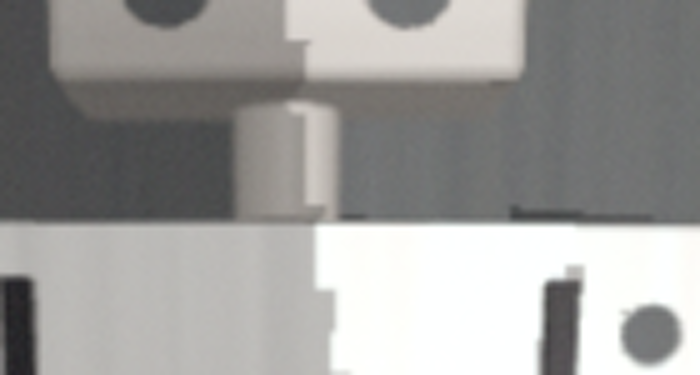

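The tail (row 220 in the crop) now meets the screw tip visually. I'll continue in small steps until the force rises.

>>> {"op": "apply_moves", "data": {"targets": [[[0.3,0,0],[0,0,0],-1],[[0,0,0],[0,0,0],-1]]}}

```text
time_s: 17.1
ee_pos: [0.4823, -0.2296, 0.0276]
tool_rot: [-0.064, 3.138, -0.003]
wrist_force: [2.3, -7.3, -1.2]
opening: 0.0187
```

>>> {"op": "apply_moves", "data": {"targets": [[[0.3,0,0],[0,0,0],-1],[[0,0,0],[0,0,0],-1]]}}

```text
time_s: 17.27
ee_pos: [0.4823, -0.2296, 0.0276]
tool_rot: [-0.065, 3.138, -0.003]
wrist_force: [2.9, -7.0, -1.0]
opening: 0.0187
```

>>> {"op": "apply_moves", "data": {"targets": [[[0.3,0,0],[0,0,0],-1],[[0,0,0],[0,0,0],-1]]}}

```text
time_s: 17.43
ee_pos: [0.4823, -0.2296, 0.0276]
tool_rot: [-0.065, 3.137, -0.002]
wrist_force: [5.0, -6.7, -1.6]
opening: 0.0182
```

Stop felt: the tool has halted at x = 0.4823 and Fx is rising from 2.7. I'll build up modestly on all three.

>>> {"op": "apply_moves", "data": {"targets": [[[0.3,0.1,0],[0,0,0],-1],[[0,0,0],[0,0,0],-1]]}}

```text
time_s: 17.6
ee_pos: [0.4823, -0.2296, 0.0276]
tool_rot: [-0.065, 3.137, -0.003]
wrist_force: [4.2, -7.3, -1.3]
opening: 0.0192
```

>>> {"op": "apply_moves", "data": {"targets": [[[0.3,0.1,0],[0,0,0],-1],[[0,0,0],[0,0,0],-1]]}}

```text
time_s: 17.77
ee_pos: [0.4823, -0.2296, 0.0277]
tool_rot: [-0.065, 3.136, -0.003]
wrist_force: [4.4, -7.8, -0.4]
opening: 0.0187
```

```bash
python3 st.py
```

```text
F [ 4.5939 -6.8232 -2.1306] T [-1.5417 -0.8116  0.0244]
pos [ 0.4822 -0.2295  0.0277] ydir 92.36190377839053 F [ 4.6316 -7.6972 -1.435 ] T [-1.5428 -0.8822  0.0605] open 0.018478567450680338 t 17.9167 zaxis [ 0.0048 -0.0017 -1.    ]
tool shift mm [-19.0188 -10.8481   0.295 ]
rot deg [-0.1088  0.2723  0.0622]
```

Slight tool tilt (0.3°) and less down force. I'll add a little downward and a bit more towards the stop, keeping every force well below 12 N.

>>> {"op": "apply_moves", "data": {"targets": [[[0.3,0,0.3],[0,0,0],-1],[[0,0,0],[0,0,0],-1]]}}

```text
time_s: 18.08
ee_pos: [0.4823, -0.2295, 0.0276]
tool_rot: [-0.065, 3.135, -0.003]
wrist_force: [5.1, -7.2, 0.2]
opening: 0.0183
```

>>> {"op": "apply_moves", "data": {"targets": [[[0.4,0.1,0.1],[0,0,0],-1],[[0,0,0],[0,0,0],-1]]}}

```text
time_s: 18.25
ee_pos: [0.4823, -0.2295, 0.0276]
tool_rot: [-0.065, 3.135, -0.003]
wrist_force: [5.6, -8.3, -0.0]
opening: 0.0189
```

```bash
python3 st.py
```

```text
F [ 5.5107 -7.527   0.2895] T [-1.517  -0.8818  0.0469]
pos [ 0.4823 -0.2295  0.0276] ydir 92.37080968431502 F [ 5.7177 -8.0952 -0.1088] T [-1.5136 -0.8686  0.0082] open 0.01869735556481041 t 18.4 zaxis [ 0.0063 -0.0019 -1.    ]
tool shift mm [-18.9679 -10.8681   0.2592]
rot deg [-0.1249  0.356   0.0712]
```

>>> {"op": "apply_moves", "data": {"targets": [[[0.4,0.3,0.1],[0,0,0],-1],[[0,0,0],[0,0,0],-1]]}}

```text
time_s: 18.57
ee_pos: [0.4823, -0.2295, 0.0277]
tool_rot: [-0.064, 3.134, -0.004]
wrist_force: [5.8, -7.4, 0.4]
opening: 0.0184
```

>>> {"op": "apply_moves", "data": {"targets": [[[0.5,0.3,0.1],[0,0,0],-1],[[0,0,0],[0,0,0],-1],[[0,0,0],[0,0,0],-1]]}}

```text
time_s: 18.82
ee_pos: [0.4823, -0.2295, 0.0277]
tool_rot: [-0.064, 3.133, -0.004]
wrist_force: [6.8, -8.2, -0.2]
opening: 0.0188
```

```bash
python3 st.py
```

```text
F [ 6.4276 -8.4324  1.487 ] T [-1.6944 -1.0798  0.0175]
pos [ 0.4823 -0.2295  0.0277] ydir 92.35572936799298 F [ 6.6104 -8.0484  1.2956] T [-1.6599 -1.0611  0.0264] open 0.018555236542957994 t 18.9667 zaxis [ 0.0082 -0.0027 -1.    ]
tool shift mm [-18.9382 -10.8485   0.3927]
rot deg [-0.175   0.4605  0.0564]
```

>>> {"op": "apply_moves", "data": {"targets": [[[0.2,0.3,0],[0,0,0],-1],[[0,0.3,0],[0,0,0],-1],[[0,0,0],[0,0,0],-1],[[0,0,0],[0,0,0],-1]]}}

```text
time_s: 19.3
ee_pos: [0.4823, -0.2295, 0.0278]
tool_rot: [-0.064, 3.132, -0.006]
wrist_force: [7.2, -9.8, 0.3]
opening: 0.0183
```

```bash
python3 st.py;python3 - <<'E'
from edge import *
w=wristcam();cv2.imwrite('pics/w11.png',w['frame'])
for nm,a in (('tail',(range(192,366),88,102,.021,1)),):
    k,n,lo,hi=rowedge(w,*a);print(nm,'yaw',-np.degrees(np.arctan(k[0])),np.polyval(k,(lo+hi)/2),n)
E
```

```text
F [ 6.9126 -9.2547  0.8638] T [-1.9698 -1.1031  0.0631]
pos [ 0.4823 -0.2295  0.0278] ydir 92.33850744747343 F [ 6.2007 -9.4329  0.5209] T [-1.9456 -1.1411  0.0743] open 0.0184075757186593 t 19.45 zaxis [ 0.0085 -0.0034 -1.    ]
tool shift mm [-18.9732 -10.8796   0.4533]
rot deg [-0.2154  0.4806  0.0394]
tail yaw 2.043776767917421 0.40372346477466614 157
```

View pics/w11.png

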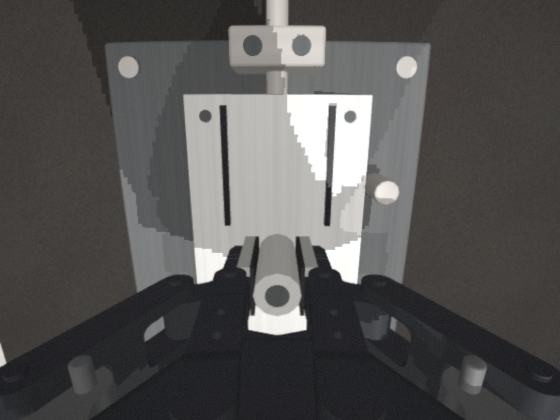

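All three bear; dowel_b's estimated share (~2.5 N) is the smallest. I'll even it out with a small yaw bias.

>>> {"op": "apply_moves", "data": {"targets": [[[0,0,0],[0,0,-0.3],-1],[[0,0,0],[0,0,0],-1],[[0,0,0],[0,0,0],-1]]}}

```text
time_s: 19.75
ee_pos: [0.4823, -0.2295, 0.0278]
tool_rot: [-0.071, 3.132, -0.006]
wrist_force: [7.2, -9.0, 0.6]
opening: 0.0185
```

```bash
python3 st.py; python3 st.py
```

```text
F [ 6.8877 -8.8414  0.8364] T [-1.9248 -1.1694 -0.0335]
pos [ 0.4823 -0.2295  0.0277] ydir 92.61176842874548 F [ 6.3096 -8.5111  1.9083] T [-1.9378 -1.1551 -0.0369] open 0.018574468630766273 t 19.9 zaxis [ 0.0086 -0.0033 -1.    ]
tool shift mm [-18.8825 -10.9968   0.4491]
rot deg [-0.2109  0.4842  0.3127]
F [ 6.9897 -8.5968  0.6319] T [-1.9099 -1.1309 -0.0117]
pos [ 0.4823 -0.2295  0.0277] ydir 92.6130602373037 F [ 7.3503 -8.4848  1.4837] T [-1.9299 -1.0828 -0.0169] open 0.01861072221342851 t 20.05 zaxis [ 0.0085 -0.0033 -1.    ]
tool shift mm [-18.9234 -10.993    0.4464]
rot deg [-0.2105  0.4808  0.3139]
```

Now even: Mz ≈ -0.02, about 3.5–4 N on each dowel and at least 4 N on the stop, held for over 0.5 s. I'll ease off most of the push before letting go.

>>> {"op": "apply_moves", "data": {"targets": [[[-0.6,-0.5,0],[0,0,0.1],-1],[[-0.6,-0.5,0],[0,0,0.1],-1],[[-0.6,-0.4,0],[0,0,0.1],-1],[[0,0,0],[0,0,0],-1],[[0,0,0],[0,0,0],-1]]}}

```text
time_s: 20.47
ee_pos: [0.4823, -0.2296, 0.0275]
tool_rot: [-0.065, 3.136, -0.003]
wrist_force: [3.6, -6.7, 3.3]
opening: 0.0186
```

```bash
python3 st.py
```

```text
F [ 3.8457 -6.9465  3.3158] T [-1.3372 -0.6186  0.0045]
pos [ 0.4823 -0.2296  0.0275] ydir 92.36372818388797 F [ 4.0299 -6.608   3.5324] T [-1.3172 -0.6081  0.0432] open 0.018386995543247193 t 20.6167 zaxis [ 0.0051 -0.0019 -1.    ]
tool shift mm [-18.9402 -10.8088   0.1677]
rot deg [-0.1203  0.2881  0.064 ]
```

>>> {"op": "apply_moves", "data": {"targets": [[[-0.6,-0.6,-0.2],[0,0,0],-1],[[-0.5,-0.6,-0.2],[0,0,0],-1],[[0,-0.3,0],[0,0,0],-1],[[0,0,0],[0,0,0],-1],[[0,0,0],[0,0,0],-1]]}}

```text
time_s: 21.03
ee_pos: [0.4823, -0.2297, 0.0275]
tool_rot: [-0.066, 3.138, -0.0]
wrist_force: [3.4, -5.0, 0.6]
opening: 0.0187
```

```bash
python3 st.py
```

```text
F [ 3.0464 -4.6921  1.4011] T [-0.961  -0.5933  0.0026]
pos [ 0.4823 -0.2297  0.0275] ydir 92.42135292783483 F [ 2.3486 -4.7683  1.3984] T [-0.9483 -0.5788 -0.0171] open 0.018393749072597762 t 21.1833 zaxis [ 0.0028 -0.0001 -1.    ]
tool shift mm [-18.9687 -10.7425   0.0792]
rot deg [-0.0109  0.1606  0.1214]
```

>>> {"op": "apply_moves", "data": {"targets": [[[-0.3,-0.4,0],[0,0,0],-1],[[-0.2,-0.4,0],[0,0,0],-1],[[0,0,0],[0,0,0],-1],[[0,0,0],[0,0,0],-1]]}}

```text
time_s: 21.52
ee_pos: [0.4823, -0.2297, 0.0275]
tool_rot: [-0.067, 3.139, 0.001]
wrist_force: [4.2, -1.3, 2.0]
opening: 0.0187
```

```bash
python3 st.py
```

```text
F [ 3.9301 -2.029   2.9647] T [-0.4344 -0.7507  0.0037]
pos [ 0.4822 -0.2297  0.0275] ydir 92.4558467469699 F [ 4.2169 -1.7831  3.2327] T [-0.3816 -0.7837 -0.0049] open 0.018655033024692614 t 21.6667 zaxis [ 0.0017  0.0008 -1.    ]
tool shift mm [-19.0427 -10.7117   0.0272]
rot deg [0.0409 0.0976 0.1558]
```

Residual push is small, and still towards the dowels and stop. I'll let go.

>>> {"op": "apply_moves", "data": {"targets": [[[0,0,0],[0,0,0],-0.5],[[0,0,0],[0,0,0],-0.3],[[0,0,0],[0,0,0],0],[[0,0,0],[0,0,0],0.2],[[0,0,0],[0,0,0],0.2],[[0,0,0],[0,0,0],0.2]]}}

```text
time_s: 22.17
ee_pos: [0.4808, -0.2302, 0.0272]
tool_rot: [0.066, -3.14, -0.001]
wrist_force: [0.3, 1.3, 0.6]
opening: 0.0514
```

```bash
python3 st.py;python3 - <<'E'
from edge import *
w=wristcam();cv2.imwrite('pics/w12.png',w['frame'])
E
```

```text
F [-0.0682 -0.7459 -0.0357] T [-0.0093 -0.0383  0.0034]
pos [ 0.4812 -0.2303  0.0273] ydir 92.42293263958058 F [-0.1478 -0.4455 -0.0703] T [ 0.0151 -0.0588  0.0092] open 0.05154866721456559 t 22.3167 zaxis [-0.0003  0.0001 -1.    ]
tool shift mm [-20.076  -10.1775  -0.1973]
rot deg [ 0.0072 -0.0141  0.1229]
```

View pics/w12.png

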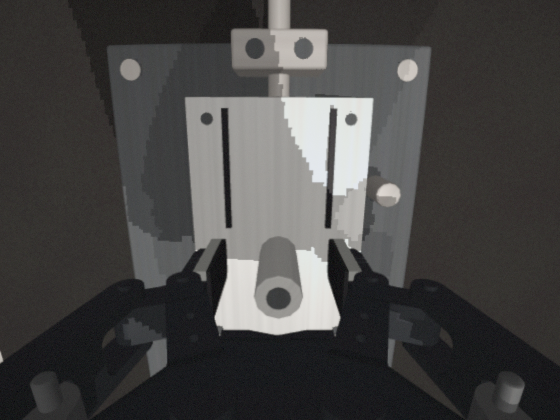

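Released: the post (278,297) stands free between the pads and the plate is still on the screw and dowel_a. I'll lift straight up.

>>> {"op": "apply_moves", "data": {"targets": [[[0,0,-8],[0,0,0],0.2],[[0,0,-20],[0,0,0],0.2],[[0,0,-25],[0,0,0],0.2],[[0,0,-25],[0,0,0],0.4],[[0,0,-25],[0,0,0],0.6],[[0,0,-25],[0,0,0],0.6],[[0,0,-20],[0,0,0],0.6],[[0,0,-10],[0,0,0],0.6],[[0,0,0],[0,0,0],0.6],[[0,0,0],[0,0,0],0.6]]}}

```text
time_s: 23.2
ee_pos: [0.4811, -0.2305, 0.1853]
tool_rot: [-0.066, 3.141, -0.0]
wrist_force: [-1.0, 0.1, -1.0]
opening: 0.0686
```

Run:
```python
from edge import *
delta([.48,-.23,.2])
w=wristcam();f=w['frame'];cv2.imwrite('pics/w13.png',f)
cv2.imwrite('pics/w13c.png',cv2.resize(f[90:270,190:370],None,fx=3.3,fy=3.3,interpolation=cv2.INTER_CUBIC))
t=vision.capture('scene');cv2.imwrite('pics/s13.png',t['frame'])
m=None
for r in nets.trace(w['orig'],'chassis'):
    m=r['mask'];ys,xs=np.nonzero(m);print(r['confidence'],m.sum(),xs.mean(),ys.mean())
    v=fit([w],[m],CH,(.482,-.2305,.037),[.015,.021]);print(v,np.degrees(v[2]));break
```

```text
pos [ 0.4811 -0.2305  0.1853] ydir 92.40575681934689 F [-0.9589  0.1454 -1.0431] T [-0.0657  0.0291 -0.0369] open 0.06860212890432163 t 23.2 zaxis [ 0.     -0.0002 -1.    ]
tool shift mm [  1.0371   0.5198 -14.6839]
0.88 12357 277.380027514769 182.9619648782067
(np.float64(0.48413418956787607), np.float64(-0.23114369196441878), np.float64(0.03493213470076723), np.float64(15.229706764221191)) 2.0014638877364512
```

View pics/w13c.png

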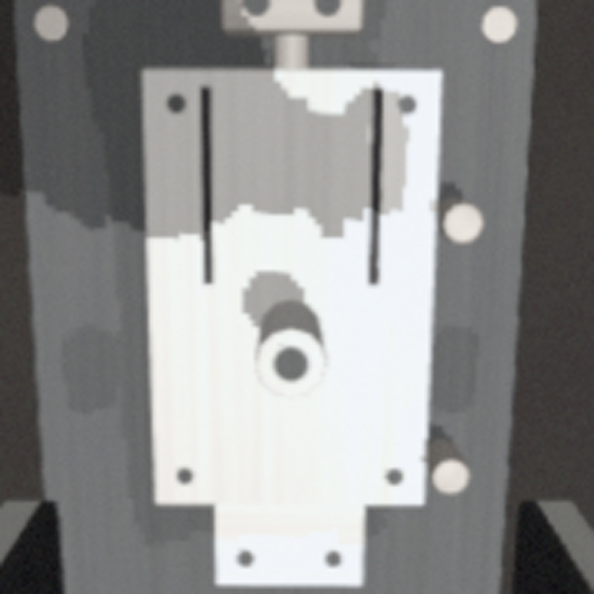

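View pics/s13.png

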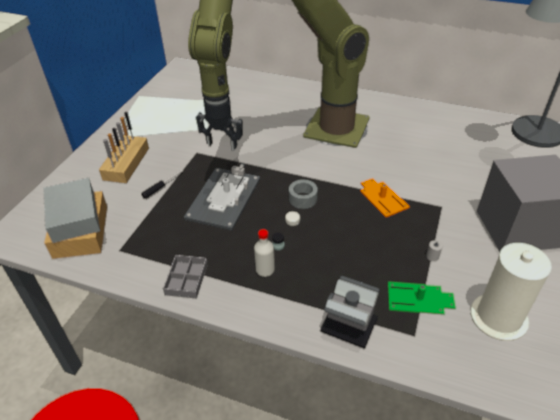

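Run:
```python
from edge import *
w=wristcam();f=w['frame']
a=cv2.resize(f[140:170,310:345],None,fx=11,fy=11,interpolation=cv2.INTER_CUBIC);b=cv2.resize(f[215:245,310:345],None,fx=11,fy=11,interpolation=cv2.INTER_CUBIC)
c=cv2.resize(f[92:122,260:295],None,fx=11,fy=11,interpolation=cv2.INTER_CUBIC)
cv2.imwrite('pics/z.png',cv2.resize(np.hstack([a,b,c]),None,fx=.68,fy=.68))
k,n,lo,hi=coledge(w,range(118,238),310,335,.021,-1);print('edge yaw',np.degrees(np.arctan(k[0])))
# dowel tops -> axes
g=cv2.cvtColor(f,cv2.COLOR_BGR2GRAY)
for nm,(x0,y0,x1,y1) in dict(a=(318,140,345,172),b=(314,215,340,248)).items():
    sub=g[y0:y1,x0:x1].copy(); 
    xs=np.arange(x0,x1);e=[]
    m=np.zeros_like(sub)
    m=(sub>175).astype(np.uint8);n,l,st,ce=cv2.connectedComponentsWithStats(m)
    for i in range(1,n):
        if 40<st[i][4]<220 and abs(st[i][2]-st[i][3])<4:
            X=onz(w,ce[i]+[x0,y0],.037);y_e=np.polyval(k,X[0]);print(nm,st[i],X,'axis-edge mm (want 6):',(X[1]-y_e)*np.cos(.036)*1e3)
```

```text
edge yaw 2.1629475904347952
a [  6  13  12  12 100] [ 0.446  -0.1814  0.037 ] axis-edge mm (want 6): 5.387436888583119
b [ 7 16 10 10 83] [ 0.5257 -0.1783  0.037 ] axis-edge mm (want 6): 5.441448921491595
```

View pics/z.png

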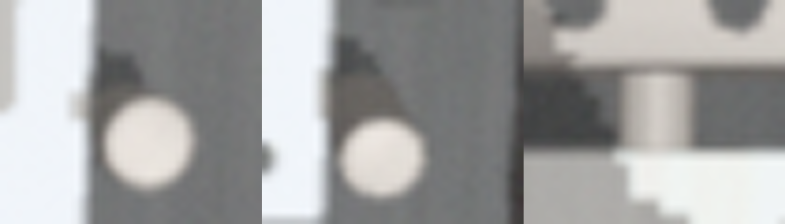

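Both dowels and the screw tip meet the plate with no visible gap: axis to edge measures 5.4 mm at both dowels, against a nominal 6, within calibration. I'll hand in.

Run:
```python
from h import *
print(manip.finish_job())
```

```text
the job is handed in; nothing more can be done
None
```

The aluminium plate is on the jig bed, released, and looks home against both dowels and the end stop's screw. I handed the job in at about 23 s; no verdict was reported.

- **Which plate:** I picked the silver one, not its green and orange look-alikes, and gripped it by the post.
- **Set-down and dowels:** The plate went down with about 5 N on the bed, roughly 17 mm short of the screw tip. I pushed it sideways until both dowels bore on it with about 2 N each.
- **Stop:** I slid it about 19 mm along the dowels until the tool halted against the screw. All three then bore together for over 0.5 s. From the wrist force and moment I estimate 3.5–4 N on each dowel and 4–7 N on the screw.
- **Release:** I eased off the push, opened the gripper and lifted clear.

**Last checks:**
- **Fit:** The plate's edge is at 2.16° yaw; I measured the jig at 2.08°. The wrist picture shows no gap at either dowel or at the screw.
- **Distance to dowels:** From dowel axis to plate edge I measured 5.4 mm at both, where touching should read 6 mm. I put the 0.6 mm down to calibration, because it is the same at both.
- **Bystanders:** They look unmoved in the scene picture, but I did not measure them.
- **Contact forces:** They are estimates less assumed friction, not direct readings.

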